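# Stack the relay lens and its spacer tube in a microscope camera port

### The arm

A 6-joint arm with a two-finger parallel gripper is mounted at the origin on the work surface. World frame = base frame: x ahead of the robot, y to its left, z up, the work surface at z = 0. Lengths are in mm, angles in rad, forces in N, time in s.
With the tool pointing down it reaches from about 425 to 950 mm from the base axis. Payload 3.5 kg.
Tool frame: the origin (TCP) lies between the finger pads; the fingertips stand 22 mm ahead of it and the grasp point (between the pads) lies 3 mm ahead of it; z points along the fingers, y is the direction in which the jaws open and shut (so a half turn about z gives the same grasp; the last joint's range is limited). The gripper opens to 85 mm and grips with 20 to 120 N. Pads are 22 mm wide; open, the fingers measure 114 mm over their backs; the gripper's body (76 mm by 85 mm) begins 54 mm behind the grasp point. The pads swing forward as they close: fully open they stand 13 mm farther back than shut.
Start: joints at [1.093, 0.286, 1.577, -0, 1.279, -0.15], TCP at [217.287, 639.056, 253.325] pointing down, gripper open.
Joint ranges: [-2.77, 2.77], [-0.9, 2.22], [0.21, 2.48], [-1.53, 4.67], [0.24, 2.81], [-2.84, 2.84]. Speed limits (rad/s): [2.79, 2.79, 3.14, 3.14, 3.14, 3.14].

### API

Orientations are given as a 3x3 rotation matrix whose columns are the frame's x, y, z axes.
In Python, from rig import manip, imaging gives the robot as it stands.
- The arm moves only by the tool carry_out, never from a script. Its arguments are lists of equal length, an entry for each row: "rotation": the turn, a rotation vector about the world's x, y, z in rad, a list of three; "translation": the shift along the world's x, y, z in mm, a list of three; "claw": the closure, from 0 (fully open) to 1 (shut). In form: {"rotation": [[rx, ry, rz], ...], "translation": [[x, y, z], ...], "claw": [claw, ...]}. A call has 1 to 20 rows; each row is the pose to reach, as a shift and turn from the pose commanded when the call began; what a row does not reach only later rows make up. A row lasts 1/10 s, in which the tool goes at most 50 mm and 8.59 degrees, less where a joint would pass 70% of its speed; a pose out of reach is approached as far as the arm can. A call with a gripper value outside its range is refused whole. The fingers move at their own pace and stop on an object; "newtons" is the grip in N (left out, the last holds). Time passes only in rows, so rows that repeat a pose let the fingers close. It gives the time, the measured TCP pose, the force and the opening at its end, in the units of the state.
- manip.get_state(): the state, without advancing time (a new reading comes with each control period).
- imaging.get_image(name): name is "scene" or "side" or "wrist"; returns the picture (420x560x3 uint8, blue, green, red); there is no depth.
- imaging.camera_params(name): a dict with "camera_matrix" (3x3 intrinsics, pixels), "R" (3x3) and "t" (3): a world point X has camera coordinates R X + t. Camera axes: x right, y down, z forward; pixel columns grow to the right and rows downward; lengths in mm; the calibration is good to about 2 mm. A picture is of the moment at which its call begins: read the wrist's pose just before it. camera_params takes no time and is no camera call; for the wrist camera it gives the pose at the moment of the call.
- manip.finish_job(): hands the job in, once; it reports no verdict.
The state is a dict: "t": time; "q": joint angles; "qd": joint speeds; "joint_efforts": joint torques, N m; "tcp_pos": TCP position; "ee_rot": TCP orientation; "force": force on the tool from outside, world axes, zero at the start; "torque": the same for the moment, N m; "grip_width": finger opening in mm.
Only numpy, scipy, OpenCV 4.12 (cv2) and the standard library are available. Lean on these libraries where they do the work, as an engineer would, in place of code of your own. Each camera call takes 0.05 s, during which the arm holds its last target.

### The job

Assemble the camera port of the microscope: set the flanged relay lens down gently, flange first, on the floor of the white port cup and let go of it, then slip the tall spacer tube over the lens barrel until it rests on the flange. Leave both standing upright and fully home in the cup, and leave the short thick spacer where it is.

Things in the scene. Friction and masses are not known exactly. Their poses are not given: they have to be found in the camera images.
- port_seat (a point): Centre of the bore's floor in the camera port: a fixed white round cup on a flat round aluminium foot 124 mm across, 12 mm thick. This point is 18 mm above the bench; z is up, along the bore. The bore is 70 mm wide for 20 mm above its floor, then flares to 92 mm at the rim, 30 mm above the floor (100 mm across outside).
- lens_center (a point): Relay lens, loose, black, upright like an upturned T, 80 mm high, 130 g: a round flange 56 mm wide, 12 mm thick, below a slim barrel 26 mm wide (last 4 mm taper to 20) with a thin bright band. This point: on its axis, 40 mm above its underside; z up the barrel. Grip the barrel's top 25 mm, to keep the fingers above the cup's rim; when home, its top is 50 mm above the rim.
- sleeve_center (a point): Tall spacer tube, loose, standing on end: plain aluminium, 56 mm outside, 42 mm hole right through, 64 mm high, 150 g. This point: on its axis half-way up, 32 mm above its underside; z is its axis. It rests on the lens flange, 12 mm above the bore's floor, its top then 46 mm above the cup's rim. Grip it across the outside near its top.
- short_center (a point): Short thick spacer, loose, not to be used: an aluminium ring of the same 56 mm outside diameter but only 28 mm high, with a small 18 mm hole. This point is on its axis half-way up, 14 mm above its underside; z is its axis.
Mind the look-alikes: they are no part of the job. What is shaped like the part that bears sleeve_center but orange is not meant.

How it is judged (in metres and radians):
On the way, in this order (a step that is already met when the one before it is completed fails the run):
1. the lens stands on the bore's floor, upright and let go (horizontal distance between lens_center and port_seat below 0.012 m and z of lens_center in the frame of port_seat between 0.034 and 0.046 m and angle between lens_center's own z axis and vertical below 0.14 rad and contact force between the fingers and lens below 0.1 N and linear speed of lens below 0.02 m/s), for 0.2 s.
2. the tall spacer tube is over the barrel, on the flange, upright and let go (horizontal distance between each of lens_center, sleeve_center and port_seat below 0.012 m and z of lens_center in the frame of port_seat between 0.034 and 0.046 m and angle between each of lens_center, sleeve_center's own z axis and vertical below 0.14 rad and z of sleeve_center in the frame of port_seat between 0.037 and 0.051 m and contact force between the fingers and sleeve below 0.1 N and linear speed of sleeve below 0.02 m/s), for 0.2 s.
At the end, for the whole second after the job is handed in: In the port cup, both within 12 mm of the bore's axis and 8 degrees of upright, released and at rest (under 20 mm/s): the lens with its centre 34 to 46 mm above the bore's floor (40 is home), and the tall spacer tube around its barrel, centre 37 to 51 mm above the floor (44 is home) (all of step 2 and linear speed of lens below 0.02 m/s and contact force between the fingers and lens below 0.1 N); the robot touches nothing.
It fails at once if the lens is dropped or thrust into the cup: faster than 0.6 m/s in the last 30 mm above its seat (horizontal distance between lens_center and port_seat below 0.03 m and z of lens_center in the frame of port_seat below 0.07 m and linear speed of lens above 0.6 m/s).
It fails at once if the short thick spacer is moved by more than 30 mm (distance of short_center from where it was at the start of the episode above 0.03 m).
It also fails if it takes over 58 s, if anything falls off the work surface, if the arm or the gripper's body presses on something with over 40 N, if the wrist force passes 120 N, or if a joint passes its speed limit or range.

## Working session

There is one attempt and no reset: what is moved stays moved. The work goes in short steps, Python scripts to look and compute and a tool call to move; the robot and the scene stay as the last step left them, time stands still between calls to the robot, and variables do not carry over. Pictures are saved under pics/ and viewed, and the job is handed in when it is done.

Besides the shell and the picture viewer there is one more tool, called after "Request:" by a JSON object that holds its "op" and its "data". carry_out: Moves the arm, as the interface text tells. Its arguments: {"type":"object","properties":{"rotation":{"type":"array"},"translation":{"type":"array"},"claw":{"type":"array"},"newtons":{"type":"number"}},"required":["rotation","translation","claw"]}

```bash
mkdir -p pics; ls; python3 - <<'E'
from rig import manip, imaging
import cv2,numpy as np
for n in ["scene","side","wrist"]:
    p=imaging.camera_params(n)
    im=imaging.get_image(n); cv2.imwrite(f"pics/a_{n}.png",im)
    print(n,p["camera_matrix"].round(1).tolist(),p["R"].round(4).tolist(),p["t"].round(1).tolist())
s=manip.get_state(); print(s)
E
```

```text
pics
scene [[527.4, 0.0, 286.4], [0.0, 527.4, 212.5], [0.0, 0.0, 1.0]] [[0.0271, 0.9996, -0.0112], [0.8034, -0.0284, -0.5948], [-0.5949, 0.0072, -0.8038]] [5.6, -374.9, 1511.0]
side [[440.0, 0.0, 274.4], [0.0, 440.0, 213.1], [0.0, 0.0, 1.0]] [[0.7319, -0.6813, 0.0126], [-0.5176, -0.5679, -0.6399], [0.4431, 0.4619, -0.7683]] [-386.5, 317.6, 771.7]
wrist [[299.5, 0.0, 280.6], [0.0, 299.5, 209.9], [0.0, 0.0, 1.0]] [[0.3212, 0.947, -0.0026], [0.9108, -0.3081, 0.2749], [0.2595, -0.0906, -0.9615]] [-673.7, -36.2, 378.9]
{'t': 0.15, 'q': array([ 1.09298652e+00,  2.87006488e-01,  1.57786815e+00, -8.05282884e-06,
        1.27862531e+00, -1.50035026e-01]), 'qd': array([-0.00072192, -0.00186322, -0.00239592, -0.00055221,  0.00282993,
       -0.00085357]), 'joint_efforts': array([ 2.61829537e-04, -4.06603467e+01, -2.93141681e+01, -1.93406031e-04,
        3.98092074e-03,  1.18015251e-05]), 'tcp_pos': array([217.07687663, 638.62728485, 252.22049979]), 'ee_rot': array([[-9.46761695e-01,  3.21934054e-01, -8.70193071e-04],
       [ 3.21935110e-01,  9.46760215e-01, -1.69723052e-03],
       [ 2.77467879e-04, -1.88701854e-03, -9.99998181e-01]]), 'force': array([-0.20673807,  0.93515251, -0.25787958]), 'torque': array([ 0.03424585, -0.00636881,  0.03294776]), 'grip_width': 85.37342908193057}
```

View pics/a_scene.png

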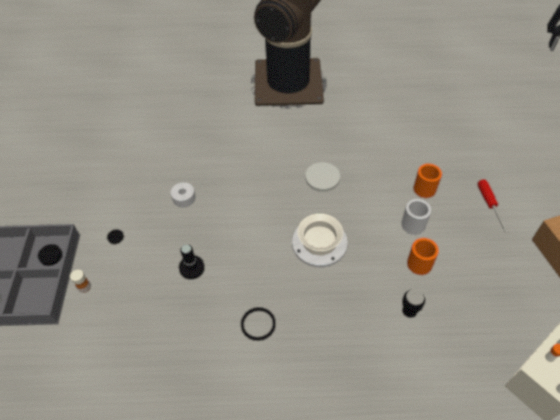

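View pics/a_side.png

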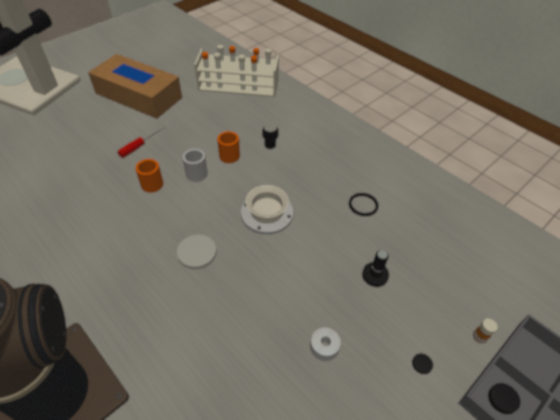

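View pics/a_wrist.png

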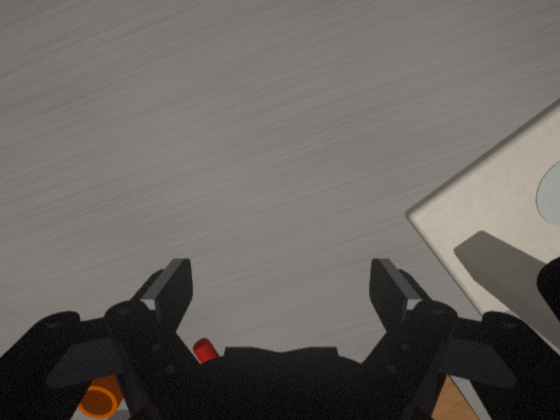

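```bash
python3 - <<'E'
import cv2,numpy as np
a=cv2.imread("pics/a_scene.png");b=cv2.imread("pics/a_side.png")
def c(im,x,y,r=35):return cv2.resize(im[y-r:y+r,x-r:x+r],(380,280*380//280)[:1]*2,interpolation=cv2.INTER_CUBIC)[:300+80]
top=np.hstack([c(a,190,262)[:290],c(a,417,216)[:290]]) 
r1=np.hstack([cv2.resize(im[y-35:y+35,x-35:x+35],(260,260),interpolation=cv2.INTER_CUBIC) for im,x,y in [(a,190,260),(a,417,216),(a,320,238)]])
r2=np.hstack([cv2.resize(im[y-35:y+35,x-35:x+35],(260,260),interpolation=cv2.INTER_CUBIC) for im,x,y in [(b,376,268),(b,195,165),(b,268,208)]])
cv2.imwrite("pics/b.png",np.vstack([r1,r2]))
E
```

```text
(no output)
```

View pics/b.png

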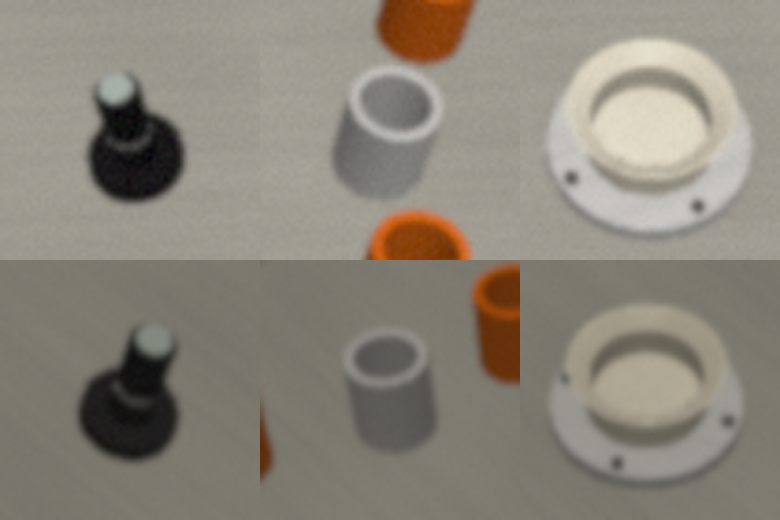

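```bash
cat > h.py <<'E'
import cv2,numpy as np
from rig import manip,imaging
def ray(p,u,v,z):
    K,R,t=p["camera_matrix"],p["R"],p["t"]
    C=-R.T@t; d=R.T@np.linalg.solve(K,[u,v,1.])
    return C+d*(z-C[2])/d[2]
def proj(p,X):
    c=p["R"]@np.asarray(X,float)+p["t"]; q=p["camera_matrix"]@c; return q[:2]/q[2]
E
python3 - <<'E'
from h import *
im={n:cv2.imread(f"pics/a_{n}.png") for n in("scene","side")}
P={n:imaging.camera_params(n) for n in im}
S=4
def crop(n,x,y,r=36):
    return cv2.resize(im[n][y-r:y+r,x-r:x+r],None,fx=S,fy=S,interpolation=cv2.INTER_CUBIC)
def back(x,y,r,u,v): return (x-r)+(u+.5)/S-.5,(y-r)+(v+.5)/S-.5
def biggest(m):
    c,_=cv2.findContours(m.astype(np.uint8),cv2.RETR_EXTERNAL,cv2.CHAIN_APPROX_NONE); return max(c,key=cv2.contourArea)
out=[]
for n,x,y in [("scene",190,262),("side",376,268)]:
    c=crop(n,x,y,36); bg=np.median(c.reshape(-1,3),0)
    g=c.max(2).astype(int); m=g<bg.max()*0.6
    k=biggest(cv2.morphologyEx(m.astype(np.uint8),cv2.MORPH_OPEN,np.ones((5,5))))
    # lens top: non-black, greenish inside hull
    hull=np.zeros(m.shape,np.uint8); cv2.drawContours(hull,[cv2.convexHull(k)],-1,1,-1)
    # flange: lower part, rows below
    pts=k[:,0,:]; ymax=pts[:,1].max(); w=pts[pts[:,1]>ymax-75]
    e=cv2.fitEllipse(w); u,v=back(x,y,36,*e[0])
    print(n,"flange",e,u,v,ray(P[n],u,v,6).round(1))
    hsv=c.astype(int); top=(g>bg.max()*0.75)&(c[...,1].astype(int)-c[...,2]>5)
    kk=biggest(cv2.morphologyEx(top.astype(np.uint8),cv2.MORPH_OPEN,np.ones((7,7)))); e=cv2.fitEllipse(kk); u,v=back(x,y,36,*e[0]); print(n,"top",e[1],u,v,ray(P[n],u,v,80).round(1))
for n,x,y in [("scene",417,216),("side",195,165)]:
    c=crop(n,x,y,24); g=c.min(2).astype(int); sat=c.max(2).astype(int)-g
    d=dict(scene=190,side=0)[n]
    print(n,np.percentile(g,[5,50,90,97,99]))
    thr=np.percentile(g,97)*0.90
    k=biggest(g>thr); e=cv2.fitEllipse(cv2.convexHull(k)); u,v=back(x,y,24,*e[0]); print(n,"sleeve",e,u,v,ray(P[n],u,v,64).round(1))
for n,x,y in [("scene",320,240),("side",268,208)]:
    c=crop(n,x,y,36); cream=(c[...,2].astype(int)-c[...,0]>(14)); 
    cv2.imwrite(f"pics/m_{n}.png",cream*255)
    k=biggest(cream); h=cv2.convexHull(k)[:,0,:]; e=cv2.fitEllipse(h)
    up=h[h[:,1]<(h[:,1].min()+60)]
    print(n,"cup bbox",back(x,y,36,*h.min(0)),back(x,y,36,*h.max(0)))
    # floor
    hole=c[...,0]
E
```

```text
scene flange ((150.38565063476562, 164.99891662597656), (95.59735870361328, 102.4376449584961), 71.43860626220703) 191.2214126586914 266.87472915649414 [ 609.7 -228.1    6. ]
scene top (26.871763229370117, 37.04716491699219) 185.79086303710938 248.29544639587402 [ 609.4 -227.7   80. ]
side flange ((141.97360229492188, 170.2753448486328), (95.46198272705078, 105.70222473144531), 109.4596939086914) 375.11840057373047 274.1938362121582 [ 606.8 -228.1    6. ]Traceback (most recent call last):
  File "<stdin>", line 22, in <module>
  File "<stdin>", line 9, in biggest
ValueError: max() iterable argument is empty
```

```bash
cat > m.py <<'E'
from h import *
im={n:cv2.imread(f"pics/a_{n}.png") for n in("scene","side")}
P={n:imaging.camera_params(n) for n in im}
S=4
def crop(n,x,y,r=36):
    return cv2.resize(im[n][y-r:y+r,x-r:x+r],None,fx=S,fy=S,interpolation=cv2.INTER_CUBIC)
def back(x,y,r,u,v): return (x-r)+(u+.5)/S-.5,(y-r)+(v+.5)/S-.5
def biggest(m):
    c,_=cv2.findContours(m.astype(np.uint8),cv2.RETR_EXTERNAL,cv2.CHAIN_APPROX_NONE); return max(c,key=cv2.contourArea)
viz=[]
for n,x,y in [("scene",417,216),("side",195,165)]:
    r=20;c=crop(n,x,y,r); g=c.min(2).astype(int)
    thr=np.percentile(g,98)*0.88
    m=(g>thr)&(c.max(2).astype(int)-g<20)
    m=(c[...,0].astype(int)-c[...,2]>-2)&(g>(165 if n=="scene" else 125))
    k=biggest(m); e=cv2.fitEllipse(cv2.convexHull(k)); u,v=back(x,y,r,*e[0]); print(n,"sleeve",e[1:],u,v,ray(P[n],u,v,64).round(1),ray(P[n],u+e[1][1]/8,v,64)[1]-ray(P[n],u-e[1][1]/8,v,64)[1])
    d=c.copy(); cv2.drawContours(d,[k],-1,(0,0,255),1); cv2.ellipse(d,e,(0,255,0),1); viz.append(cv2.resize(d,(288,288)))
for n,x,y in [("scene",320,240),("side",268,208)]:
    r=36;c=crop(n,x,y,r); cream=(c[...,2].astype(int)-c[...,0]>16)
    cream=cv2.morphologyEx(cream.astype(np.uint8),cv2.MORPH_OPEN,np.ones((5,5)))
    k=biggest(cream); h=cv2.convexHull(k)[:,0,:]
    d=c.copy(); cv2.drawContours(d,[k],-1,(0,0,255),1)
    b=cv2.boundingRect(h); u,v=back(x,y,r,b[0]+b[2]/2,b[1])
    # upper half of hull fit
    up=h[h[:,1]<b[1]+b[3]*.5]; pts=k[:,0,:]; pts=pts[pts[:,1]<b[1]+b[3]*.5]
    e=cv2.fitEllipse(pts); cv2.ellipse(d,e,(0,255,0),1); u,v=back(x,y,r,*e[0])
    print(n,"cup rim",e,ray(P[n],u,v,48).round(1))
    viz.append(d)
cv2.imwrite("pics/v%d.png"%(len(__import__('os').listdir('pics'))),np.vstack([np.hstack(viz[:2]),np.hstack(viz[2:])]))
E
python3 m.py; ls pics
```

```text
scene sleeve ((4.38289213180542, 7.337484836578369), 131.44203186035156) 419.34670066833496 217.8518581390381 [538.1 268.5  64. ] 3.9539942549507145
a_scene.png
a_side.png
a_wrist.png
b.pngTraceback (most recent call last):
  File "m.py", line 16, in <module>
    k=biggest(m); e=cv2.fitEllipse(cv2.convexHull(k)); u,v=back(x,y,r,*e[0]); print(n,"sleeve",e[1:],u,v,ray(P[n],u,v,64).round(1),ray(P[n],u+e[1][1]/8,v,64)[1]-ray(P[n],u-e[1][1]/8,v,64)[1])
  File "m.py", line 9, in biggest
    c,_=cv2.findContours(m.astype(np.uint8),cv2.RETR_EXTERNAL,cv2.CHAIN_APPROX_NONE); return max(c,key=cv2.contourArea)
                                                                                             ~~~^^^^^^^^^^^^^^^^^^^^^^^
ValueError: max() iterable argument is empty
```

```bash
python3 - <<'E'
from h import *
im={n:cv2.imread(f"pics/a_{n}.png") for n in("scene","side")}
P={n:imaging.camera_params(n) for n in im}
print(ray(P["scene"],418.3-.4,208.5-.4,64),ray(P["side"],193.5,156,64))
for n,pts in [("scene",[(418,197),(430,208),(418,212),(412,225),(440,216),(320,216),(320,236),(335,220),(300,252)]),("side",[(194,163),(195,150),(194,172),(215,165),(268,190),(268,208),(250,220)])]:
    print(n,[(p,im[n][p[1],p[0]].tolist()) for p in pts])
E
```

```text
[511.72376812 269.99921601  64.        ] [508.11474058 268.96426291  64.        ]
scene [((418, 197), [139, 147, 156]), ((430, 208), [175, 179, 182]), ((418, 212), [116, 121, 121]), ((412, 225), [118, 120, 121]), ((440, 216), [144, 154, 156]), ((320, 216), [205, 223, 227]), ((320, 236), [197, 217, 223]), ((335, 220), [183, 203, 210]), ((300, 252), [161, 164, 166])]
side [((194, 163), [120, 125, 127]), ((195, 150), [117, 121, 124]), ((194, 172), [89, 92, 93]), ((215, 165), [113, 124, 127]), ((268, 190), [136, 154, 161]), ((268, 208), [147, 167, 174]), ((250, 220), [146, 151, 154])]
```

```bash
sed -i 's/^    m=(c\[.*$/    m=(c[...,2].astype(int)-c[...,0]<9); m=cv2.morphologyEx(m.astype(np.uint8),cv2.MORPH_OPEN,np.ones((5,5)))/; s/cream=(c\[...,2\].astype(int)-c\[...,0\]>16)/cream=(c[...,2].astype(int)-c[...,0]>16)\&(c[...,2]>(175 if n=="scene" else 140))/' m.py
sed -i 's/^    k=biggest(m); e=cv2.fitEllipse(cv2.convexHull(k))/    k=biggest(m); pts=k[:,0,:]; e=cv2.fitEllipse(pts[pts[:,1]<pts[:,1].min()+42])/' m.py
python3 m.py; ls pics
```

```text
scene sleeve ((95.99605560302734, 107.13525390625), 125.63069915771484) 417.9566059112549 211.20721054077148 [520.2 268.6  64. ] 58.271932869244694
side sleeve ((69.74767303466797, 84.24089813232422), 102.88036346435547) 193.92530250549316 157.66966152191162 [505.4 263.5  64. ] -34.2159863316989
scene cup rim ((145.5770263671875, 109.45870971679688), (146.120849609375, 183.1622772216797), 94.71625518798828) [554.1  53.   48. ]
side cup rim ((140.5363311767578, 118.15635681152344), (135.4003143310547, 174.85794067382812), 91.61835479736328) [550.9  50.9  48. ]
a_scene.png
a_side.png
a_wrist.png
b.png
v4.png
```

View pics/v4.png

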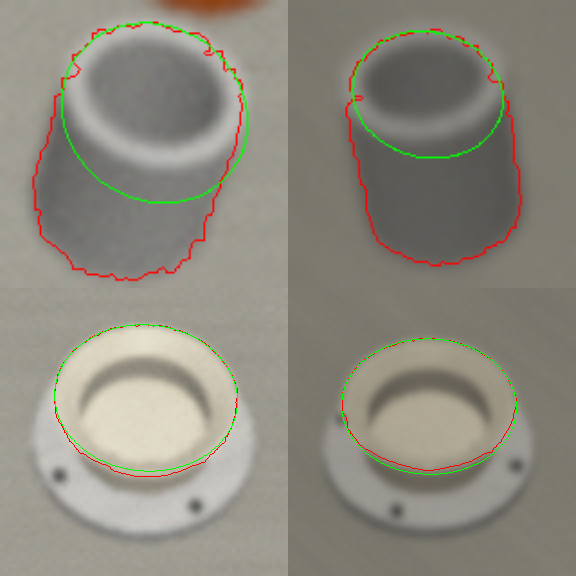

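Request:
{"op": "carry_out", "data": {"rotation": [[0,0,0.08],[0,0,0.16],[0,0,0.24],[0,0,0.328],[0,0,0.328],[0,0,0.328],[0,0,0.328],[0,0,0.328],[0,0,0.328],[0,0,0.328],[0,0,0.328],[0,0,0.328],[0,0,0.328],[0,0,0.328]], "translation": [[20,-25,0],[45,-60,0],[75,-100,0],[105,-140,0],[135,-180,0],[165,-215,0],[195,-255,0],[220,-290,0],[245,-320,0],[265,-345,0],[280,-365,0],[283,-369,0],[283,-369,0],[283,-369,0]], "claw": [0,0,0,0,0,0,0,0,0,0,0,0,0,0]}}

```text
t: 1.55
tcp_pos: [499.7, 270.7, 253.1]
ee_rot: [[-1.0, -0.001, -0.001], [-0.001, 1.0, 0.0], [0.001, 0.0, -1.0]]
force: [-0.7, 0.0, -0.9]
grip_width: 85.2
```

```bash
cat > w.py <<'E'
import sys,pickle
from h import *
tag=sys.argv[1]
p=imaging.camera_params("wrist"); im=imaging.get_image("wrist"); cv2.imwrite(f"pics/{tag}.png",im); pickle.dump(p,open(f"{tag}.pkl","wb"))
s=manip.get_state(); print(s["t"],s["tcp_pos"].round(1),s["ee_rot"].round(3).tolist(),s["grip_width"],s["q"].round(2),s["force"].round(1))
E
python3 w.py w1
```

```text
1.6 [499.5 270.9 253.1] [[-1.0, -0.001, -0.001], [-0.001, 1.0, 0.0], [0.001, 0.0, -1.0]] 85.3921655855518 [ 0.32  0.05  1.84  0.    1.25 -1.25] [-0.2 -0.1 -0.1]
```

View pics/w1.png

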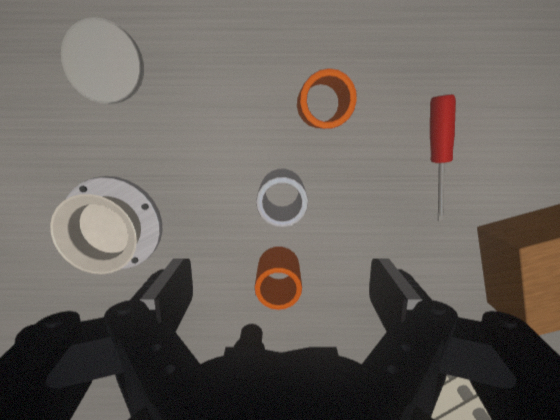

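```bash
python3 - <<'E'
from h import *
import pickle
im=cv2.imread("pics/w1.png");p=pickle.load(open("w1.pkl","rb"))
g=im.min(2); m=((im[...,0].astype(int)-im[...,2]>-3)&(g>120)).astype(np.uint8); m[:, :240]=0; m[:,330:]=0;m[:150]=0;m[250:]=0
c,_=cv2.findContours(m,0,1); k=max(c,key=cv2.contourArea); e=cv2.fitEllipse(cv2.convexHull(k)); print(e,ray(p,*e[0],64))
m=((im[...,2].astype(int)-im[...,0]>12)&(im[...,2]>120)).astype(np.uint8); m[:,170:]=0;m[:170]=0;m[290:]=0
c,_=cv2.findContours(m,0,1); k=max(c,key=cv2.contourArea); e=cv2.fitEllipse(cv2.convexHull(k)); print(e,ray(p,*e[0],48))
v=im.copy();cv2.drawContours(v,[k],-1,(0,0,255),1);cv2.ellipse(v,e,(0,255,0),1);cv2.imwrite("pics/w1v.png",v[150:300,20:200].repeat(3,0).repeat(3,1))
for n,u,w in [("o1",327,99),("o2",278,289)]: print(n,ray(p,u,w,64))
E
```

```text
((281.9178161621094, 200.88168334960938), (48.62730026245117, 50.165714263916016), 95.6362075805664) [508.12838337 272.01292709  64.        ]
((92.87480926513672, 233.82156372070312), (76.21774291992188, 91.143310546875), 122.6743392944336) [551.83153544  53.49078749  48.        ]
o1 [405.94308679 315.54821078  64.        ]
o2 [613.73824194 267.75888577  64.        ]
```

View pics/w1v.png

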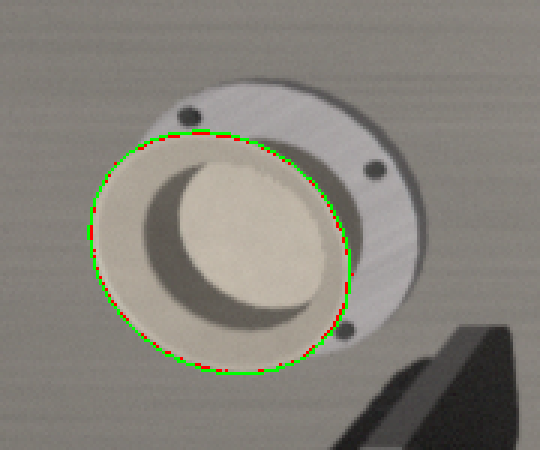

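Request:
{"op": "carry_out", "data": {"rotation": [[0,0,0],[0,0,0],[0,0,0],[0,0,0],[0,0,0],[0,0,0],[0,0,0],[0,0,0],[0,0,0]], "translation": [[5,-20,0],[12,-60,0],[20,-100,0],[30,-140,0],[38,-180,0],[44,-205,0],[47,-217,0],[47,-217,0],[47,-217,0]], "claw": [0,0,0,0,0,0,0,0,0]}}

```text
t: 2.5
tcp_pos: [547.0, 54.3, 253.2]
ee_rot: [[-1.0, -0.001, -0.0], [-0.001, 1.0, 0.001], [0.0, 0.001, -1.0]]
force: [-0.0, -0.0, -0.6]
grip_width: 85.6
```

```bash
python3 w.py w2; python3 - <<'E'
from h import *
import pickle
im=cv2.imread("pics/w2.png");p=pickle.load(open("w2.pkl","rb"))
m=((im[...,2].astype(int)-im[...,0]>12)&(im[...,2]>120)).astype(np.uint8)
c,_=cv2.findContours(m,0,1); k=max(c,key=cv2.contourArea); e=cv2.fitEllipse(cv2.convexHull(k)); print(e,ray(p,*e[0],48))
E
```

```text
2.55 [547.   54.6 253.2] [[-1.0, -0.002, -0.0], [-0.002, 1.0, 0.001], [0.0, 0.001, -1.0]] 85.27523383818284 [-0.09  0.01  1.89  0.    1.25 -1.66] [-0.3 -0.3 -0.5]
((279.79534912109375, 194.24923706054688), (86.1761703491211, 87.71763610839844), 80.92317962646484) [552.04574114  53.43953329  48.        ]
```

Request:
{"op": "carry_out", "data": {"rotation": [[0,0,0],[0,0,0],[0,0,0],[0,0,0],[0,0,0],[0,0,0],[0,0,0],[0,0,0],[0,0,0],[0,0,0]], "translation": [[5,-20,0],[12,-60,0],[20,-100,0],[30,-140,0],[38,-180,0],[44,-220,0],[50,-255,0],[54,-275,0],[55,-281,0],[55,-281,0]], "claw": [0,0,0,0,0,0,0,0,0,0]}}

```text
t: 3.55
tcp_pos: [602.5, -227.1, 253.0]
ee_rot: [[-1.0, -0.001, -0.001], [-0.001, 1.0, 0.001], [0.001, 0.001, -1.0]]
force: [-0.3, 0.8, 1.0]
grip_width: 85.4
```

```bash
python3 w.py w3
```

```text
3.6 [ 602.4 -226.4  253.1] [[-1.0, -0.001, -0.001], [-0.001, 1.0, 0.001], [0.001, 0.001, -1.0]] 85.64835605730485 [-0.52  0.22  1.66  0.    1.27 -2.09] [-0.4  0.5 -0.5]
```

View pics/w3.png

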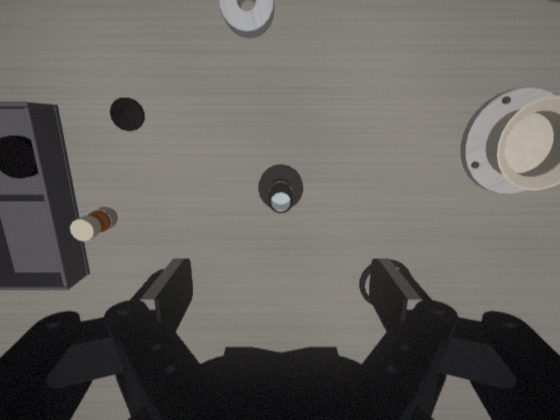

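```bash
python3 - <<'E'
from h import *
import pickle
im=cv2.imread("pics/w3.png");p=pickle.load(open("w3.pkl","rb"))
r=im[160:220,250:310]; m=(r[...,0]>120)&(r[...,0].astype(int)-r[...,2]>10)
m=m.astype(np.uint8);c,_=cv2.findContours(m,0,1); k=max(c,key=cv2.contourArea); (u,v),rad=cv2.minEnclosingCircle(k); print(u+250,v+160,rad,ray(p,u+250,v+160,80))
m=(r.max(2)<75).astype(np.uint8); c,_=cv2.findContours(m,0,1); k=max(c,key=cv2.contourArea); pts=k[:,0,:]; pts=pts[pts[:,1]<38]; e=cv2.fitEllipse(pts); print(e,ray(p,e[0][0]+250,e[0][1]+160,12))
E
```

```text
282.5 196.5 6.96429443359375 [ 602.41231991 -225.19030639   80.        ]
((30.33730697631836, 21.593265533447266), (32.1169319152832, 46.15159225463867), 90.17227935791016) [ 599.8675794 -227.3947807   12.       ]
```

```bash
python3 - <<'E'
from h import *
import pickle
im=cv2.imread("pics/w3.png");p=pickle.load(open("w3.pkl","rb"))
print(ray(p,280.5,201.5,80),ray(p,280.5,187,12))
for X in [(609,-228,80),(606,-227,80)]: print(proj(p,X))
cv2.imwrite("pics/w3c.png",cv2.resize(im[155:225,245:315],None,fx=8,fy=8,interpolation=cv2.INTER_CUBIC))
E
```

```text
[ 607.60602298 -227.19607687   80.        ] [ 606.59323897 -227.18697831   12.        ]
[279.70406853 202.8336622 ]
[280.69632259 199.9583761 ]
```

View pics/w3c.png

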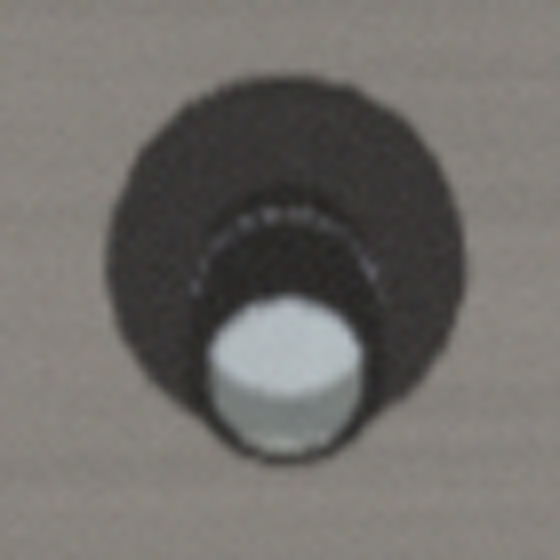

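Request:
{"op": "carry_out", "data": {"rotation": [[0,0,0],[0,0,0],[0,0,0],[0,0,0],[0,0,0],[0,0,0],[0,0,0],[0,0,0],[0,0,0],[0,0,0]], "translation": [[5.5,0.5,-15],[5.5,0.5,-45],[5.5,0.5,-75],[5.5,0.5,-105],[5.5,0.5,-130],[5.5,0.5,-150],[5.5,0.5,-170],[5.5,0.5,-183],[5.5,0.5,-189],[5.5,0.5,-189]], "claw": [0,0,0,0,0,0,0,0,0,0], "newtons": 40}}

```text
t: 4.6
tcp_pos: [607.4, -226.5, 63.3]
ee_rot: [[-1.0, -0.001, -0.002], [-0.001, 1.0, 0.001], [0.002, 0.001, -1.0]]
force: [0.5, 0.2, 0.4]
grip_width: 85.3
```

```bash
python3 w.py w4
```

```text
4.65 [ 608.  -227.    64.4] [[-1.0, -0.001, 0.0], [-0.001, 1.0, -0.0], [-0.0, -0.0, -1.0]] 85.40178650421117 [-0.51  0.44  1.75  0.    0.95 -2.09] [-0.6 -0.1  0.1]
```

View pics/w4.png

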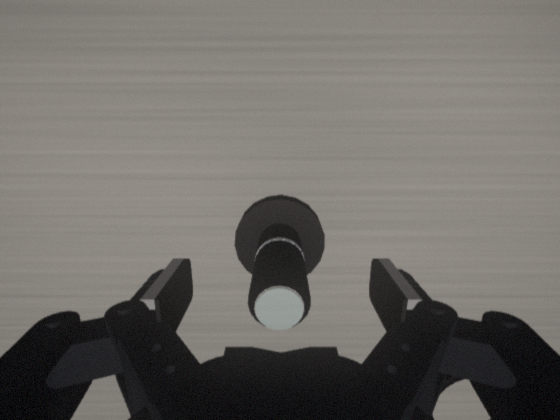

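```bash
python3 - <<'E'
from h import *
import pickle
p=pickle.load(open("w4.pkl","rb"))
print(ray(p,279.5,307.5,80),ray(p,280,238,12))
E
```

```text
[ 607.48943785 -227.01582574   80.        ] [ 604.42913969 -226.91538818   12.        ]
```

Request:
{"op": "carry_out", "data": {"rotation": [[0,0,0],[0,0,0],[0,0,0],[0,0,0],[0,0,0],[0,0,0],[0,0,0],[0,0,0],[0,0,0],[0,0,0]], "translation": [[0,0,0],[0,0,0],[0,0,0],[0,0,0],[0,0,0],[0,0,0],[0,0,0],[0,0,0],[0,0,0],[0,0,0]], "claw": [0.2,0.4,0.6,0.8,1,1,1,1,1,1], "newtons": 40}}

```text
t: 5.65
tcp_pos: [608.1, -227.5, 65.0]
ee_rot: [[-1.0, -0.0, 0.001], [-0.0, 1.0, -0.0], [-0.001, -0.0, -1.0]]
force: [-1.4, 1.7, 5.4]
grip_width: 24.8
```

Request:
{"op": "carry_out", "data": {"rotation": [[0,0,0],[0,0,0],[0,0,0],[0,0,0],[0,0,0],[0,0,0],[0,0,0]], "translation": [[0,0,5],[0,0,20],[0,0,40],[0,0,65],[0,0,90],[0,0,100],[0,0,100]], "claw": [1,1,1,1,1,1,1]}}

```text
t: 6.35
tcp_pos: [608.8, -228.1, 166.8]
ee_rot: [[-1.0, -0.0, 0.004], [-0.0, 1.0, -0.002], [-0.004, -0.002, -1.0]]
force: [0.0, -0.4, -1.6]
grip_width: 24.8
```

Request:
{"op": "carry_out", "data": {"rotation": [[0,0,0],[0,0,0],[0,0,0],[0,0,0],[0,0,0],[0,0,0],[0,0,0],[0,0,0],[0,0,0],[0,0,0],[0,0,0],[0,0,0],[0,0,0],[0,0,0],[0,0,0],[0,0,0]], "translation": [[-2,8,0],[-5,25,0],[-10,50,0],[-15,75,0],[-20,100,0],[-25,125,0],[-30,150,0],[-35,175,0],[-40,200,0],[-45,225,0],[-49,245,0],[-52,262,0],[-54,273,0],[-55.5,280,0],[-55.5,280,0],[-55.5,280,0]], "claw": [1,1,1,1,1,1,1,1,1,1,1,1,1,1,1,1]}}

```text
t: 7.95
tcp_pos: [552.4, 52.2, 164.3]
ee_rot: [[-1.0, 0.0, 0.0], [0.0, 1.0, -0.0], [-0.0, -0.0, -1.0]]
force: [0.3, -0.7, -1.7]
grip_width: 24.9
```

```bash
python3 w.py w5
```

```text
8.0 [552.5  52.  164.4] [[-1.0, 0.0, 0.0], [0.0, 1.0, -0.0], [-0.0, -0.0, -1.0]] 25.488384686611855 [-0.09  0.12  1.95 -0.    1.08 -1.66] [-0.4  0.5 -1.4]
```

View pics/w5.png

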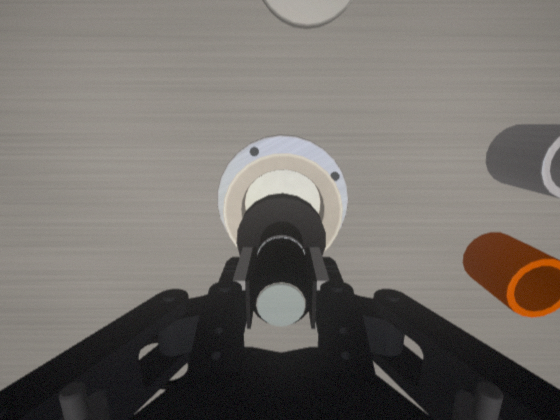

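Request:
{"op": "carry_out", "data": {"rotation": [[0,0,0],[0,0,0],[0,0,0],[0,0,0],[0,0,0],[0,0,0],[0,0,0],[0,0,0],[0,0,0],[0,0,0],[0,0,0],[0,0,0]], "translation": [[0,0.3,-5],[0,0.3,-15],[0,0.3,-27],[0,0.3,-39],[0,0.3,-50],[0,0.3,-58],[0,0.3,-65],[0,0.3,-70],[0,0.3,-75],[0,0.3,-78],[0,0.3,-79.5],[0,0.3,-79.5]], "claw": [1,1,1,1,1,1,1,1,1,1,1,1]}}

```text
t: 9.2
tcp_pos: [552.3, 52.9, 84.8]
ee_rot: [[-1.0, -0.0, 0.0], [-0.0, 1.0, -0.0], [-0.0, -0.0, -1.0]]
force: [0.4, -0.6, -1.6]
grip_width: 24.7
```

Request:
{"op": "carry_out", "data": {"rotation": [[0,0,0],[0,0,0],[0,0,0],[0,0,0]], "translation": [[0,0,-1],[0,0,-2],[0,0,-2.5],[0,0,-2.5]], "claw": [1,1,1,1]}}

```text
t: 9.6
tcp_pos: [552.6, 52.9, 83.0]
ee_rot: [[-1.0, -0.0, 0.001], [-0.0, 1.0, -0.0], [-0.001, -0.0, -1.0]]
force: [-0.5, -0.5, 1.1]
grip_width: 24.9
```

Request:
{"op": "carry_out", "data": {"rotation": [[0,0,0],[0,0,0],[0,0,0],[0,0,0],[0,0,0],[0,0,0],[0,0,0]], "translation": [[0,0,0],[0,0,0],[0,0,0],[0,0,0],[0,0,0],[0,0,0],[0,0,0]], "claw": [0.66,0.6,0.5,0.35,0.2,0,0]}}

```text
t: 10.3
tcp_pos: [552.3, 52.9, 82.3]
ee_rot: [[-1.0, -0.0, -0.0], [-0.0, 1.0, 0.0], [0.0, 0.0, -1.0]]
force: [-0.2, -0.8, 0.2]
grip_width: 85.2
```

Request:
{"op": "carry_out", "data": {"rotation": [[0,0,0],[0,0,0],[0,0,0],[0,0,0],[0,0,0],[0,0,0],[0,0,0],[0,0,0],[0,0,0]], "translation": [[0,0,5],[0,0,20],[0,0,45],[0,0,75],[0,0,105],[0,0,130],[-5,0,145],[-5,0,150],[-5,0,150]], "claw": [0,0,0,0,0,0,0,0,0]}}

```text
t: 11.2
tcp_pos: [547.2, 52.9, 233.0]
ee_rot: [[-1.0, -0.0, 0.001], [-0.0, 1.0, -0.0], [-0.001, -0.0, -1.0]]
force: [0.3, -0.3, -0.7]
grip_width: 85.3
```

```bash
python3 w.py w6
```

```text
11.25 [546.7  52.9 231.7] [[-1.0, -0.0, -0.001], [-0.0, 1.0, 0.0], [0.001, 0.0, -1.0]] 85.2380398236483 [-0.09  0.03  1.91  0.    1.21 -1.66] [ 0.4 -0.3 -0.7]
```

View pics/w6.png

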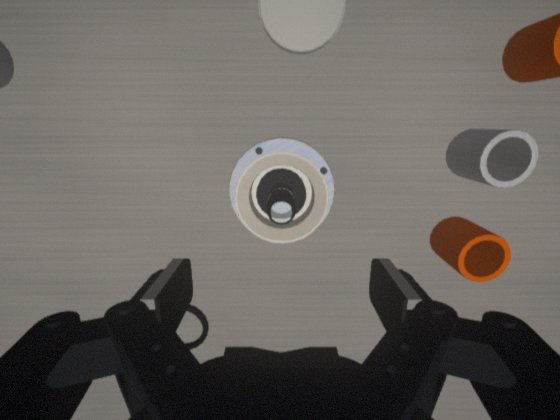

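```bash
python3 - <<'E'
from h import *
import pickle
p=pickle.load(open("w6.pkl","rb"));im=cv2.imread("pics/w6.png")
print(ray(p,280.8,211.5,98),ray(p,509,158.5,64))
cv2.imwrite("pics/w6c.png",cv2.resize(im[135:245,225:340],None,fx=5,fy=5,interpolation=cv2.INTER_CUBIC))
E
```

```text
[552.02282882  52.91449008  98.        ] [508.84048411 271.33378084  64.        ]
```

View pics/w6c.png

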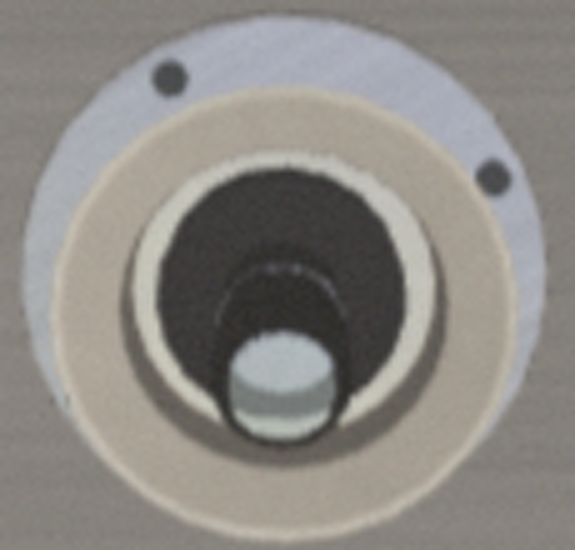

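Request:
{"op": "carry_out", "data": {"rotation": [[0,0,0],[0,0,0],[0,0,0],[0,0,0],[0,0,0],[0,0,0],[0,0,0],[0,0,0],[0,0,0],[0,0,0]], "translation": [[-3,15,0],[-9,50,0],[-16,90,0],[-24,130,0],[-30,170,0],[-35,200,0],[-38,214,-15],[-38.5,218,-40],[-38.5,218,-52],[-38.5,218,-52]], "claw": [0,0,0,0,0,0,0,0,0,0]}}

```text
t: 12.25
tcp_pos: [506.6, 269.8, 176.0]
ee_rot: [[-1.0, 0.0, -0.007], [0.0, 1.0, -0.003], [0.007, -0.003, -1.0]]
force: [-0.0, -0.2, -0.2]
grip_width: 85.6
```

```bash
python3 w.py w7;  python3 - <<'E'
from h import *
import pickle
p=pickle.load(open("w7.pkl","rb"));im=cv2.imread("pics/w7.png")
g=im.min(2); m=((im[...,0].astype(int)-im[...,2]>-3)&(g>120)).astype(np.uint8); m[:, :210]=0; m[:,350:]=0;m[:150]=0;m[280:]=0
c,_=cv2.findContours(m,0,1); k=max(c,key=cv2.contourArea); e=cv2.fitEllipse(cv2.convexHull(k)); print(e,ray(p,*e[0],64))
E
```

```text
12.3 [507.8 270.  178.1] [[-1.0, 0.001, -0.004], [0.001, 1.0, -0.002], [0.004, -0.002, -1.0]] 85.45413126027927 [ 0.31  0.14  1.89 -0.    1.11 -1.26] [0.4 0.  0.4]
((284.04559326171875, 216.4431610107422), (62.977203369140625, 65.36807250976562), 91.22418975830078) [507.86491082 272.22869148  64.        ]
```

View pics/w7.png

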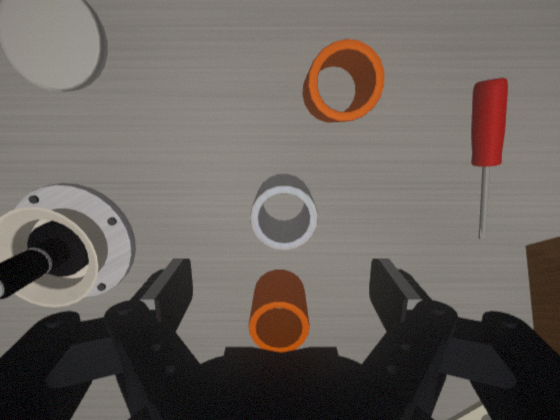

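Request:
{"op": "carry_out", "data": {"rotation": [[0,0,0],[0,0,0],[0,0,0],[0,0,0],[0,0,0],[0,0,0],[0,0,0],[0,0,0],[0,0,0],[0,0,0]], "translation": [[-0.5,0.7,-5],[-0.5,0.7,-20],[-0.5,0.7,-40],[-0.5,0.7,-60],[-0.5,0.7,-80],[-0.5,0.7,-100],[-0.5,0.7,-115],[-0.5,0.7,-124],[-0.5,0.7,-127],[-0.5,0.7,-127]], "claw": [0,0,0,0,0,0,0,0,0,0]}}

```text
t: 13.3
tcp_pos: [508.5, 271.5, 53.3]
ee_rot: [[-1.0, -0.0, 0.0], [-0.0, 1.0, 0.0], [-0.0, 0.0, -1.0]]
force: [0.6, -0.1, -0.5]
grip_width: 85.7
```

```bash
python3 w.py w8
```

```text
13.35 [508.8 271.7  53.9] [[-1.0, -0.0, 0.001], [-0.0, 1.0, 0.0], [-0.001, 0.0, -1.0]] 85.19132403648965 [ 0.31  0.32  1.94  0.    0.88 -1.26] [-0.1 -1.   0.1]
```

View pics/w8.png

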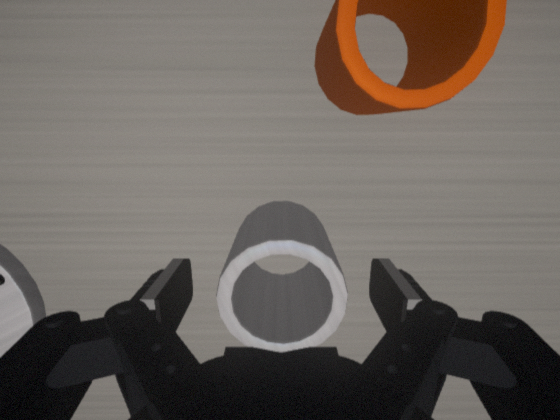

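```bash
python3 - <<'E'
from h import *
import pickle
p=pickle.load(open("w8.pkl","rb"));im=cv2.imread("pics/w8.png")
g=im.min(2); m=((im[...,0].astype(int)-im[...,2]>-6)&(g>135)).astype(np.uint8); m[:, :205]=0; m[:,360:]=0;m[:200]=0;m[365:]=0
c,_=cv2.findContours(m,0,1); k=max(c,key=cv2.contourArea); e=cv2.fitEllipse(cv2.convexHull(k)); print(e,ray(p,*e[0],64),ray(p,282,296,64))
E
```

```text
((281.7245788574219, 296.3370666503906), (112.70689392089844, 130.92832946777344), 89.54424285888672) [507.32205922 271.94757127  64.        ] [507.16321722 272.06163519  64.        ]
```

Request:
{"op": "carry_out", "data": {"rotation": [[0,0,0],[0,0,0],[0,0,0],[0,0,0],[0,0,0],[0,0,0],[0,0,0],[0,0,0]], "translation": [[0,0,0],[0,0,0],[0,0,0],[0,0,0],[0,0,0],[0,0,0],[0,0,0],[0,0,0]], "claw": [0.1,0.2,0.3,0.5,0.8,1,1,1], "newtons": 40}}

```text
t: 14.15
tcp_pos: [508.9, 271.9, 54.2]
ee_rot: [[-1.0, -0.0, 0.001], [-0.0, 1.0, 0.001], [-0.001, 0.001, -1.0]]
force: [-0.9, 0.9, 5.5]
grip_width: 54.3
```

Request:
{"op": "carry_out", "data": {"rotation": [[0,0,0],[0,0,0],[0,0,0],[0,0,0],[0,0,0],[0,0,0],[0,0,0],[0,0,0],[0,0,0]], "translation": [[0,0,5],[0,0,20],[0,0,40],[0,0,65],[0,0,90],[0,0,115],[0,0,125],[0,0,130],[0,0,130]], "claw": [1,1,1,1,1,1,1,1,1]}}

```text
t: 15.05
tcp_pos: [508.0, 271.4, 183.2]
ee_rot: [[-1.0, -0.0, -0.0], [-0.0, 1.0, -0.0], [0.0, -0.0, -1.0]]
force: [0.0, -0.6, -2.1]
grip_width: 54.3
```

```bash
python3 w.py w9
```

```text
15.1 [507.6 271.3 182.3] [[-1.0, -0.0, -0.002], [-0.0, 1.0, -0.001], [0.002, -0.001, -1.0]] 54.06098742773721 [ 0.31  0.14  1.89 -0.    1.12 -1.26] [ 0.1 -0.  -1.8]
```

View pics/w9.png

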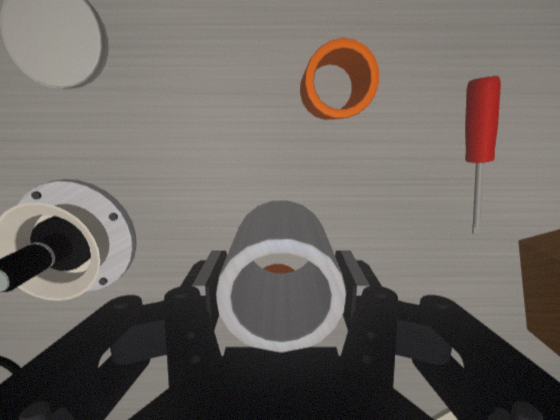

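Request:
{"op": "carry_out", "data": {"rotation": [[0,0,0],[0,0,0],[0,0,0],[0,0,0],[0,0,0],[0,0,0],[0,0,0],[0,0,0],[0,0,0],[0,0,0],[0,0,0],[0,0,0],[0,0,0]], "translation": [[2,-8,0],[5,-25,0],[10,-50,0],[15,-75,0],[20,-100,0],[25,-125,0],[30,-150,0],[35,-175,0],[40,-197,0],[43,-212,0],[44.5,-218.5,0],[44.5,-218.5,0],[44.5,-218.5,0]], "claw": [1,1,1,1,1,1,1,1,1,1,1,1,1]}}

```text
t: 16.4
tcp_pos: [552.5, 53.6, 183.0]
ee_rot: [[-1.0, -0.0, -0.001], [-0.0, 1.0, 0.0], [0.001, 0.0, -1.0]]
force: [-0.8, -0.6, -2.3]
grip_width: 54.4
```

```bash
python3 w.py w10; python3 - <<'E'
from h import *
for n in("scene","side"):
    im=imaging.get_image(n); cv2.imwrite(f"pics/w10_{n}.png",im)
a=cv2.imread("pics/w10_scene.png")[170:290,255:385];b=cv2.imread("pics/w10_side.png")[130:250,205:335]
cv2.imwrite("pics/w10_c.png",cv2.resize(np.hstack([a,b]),None,fx=3,fy=3,interpolation=cv2.INTER_CUBIC))
E
```

```text
16.45 [552.5  53.8 183.1] [[-1.0, -0.001, -0.001], [-0.001, 1.0, 0.0], [0.001, 0.0, -1.0]] 54.20439300221482 [-0.09  0.09  1.93  0.    1.11 -1.66] [ 0.1 -0.8 -1. ]
```

View pics/w10.png

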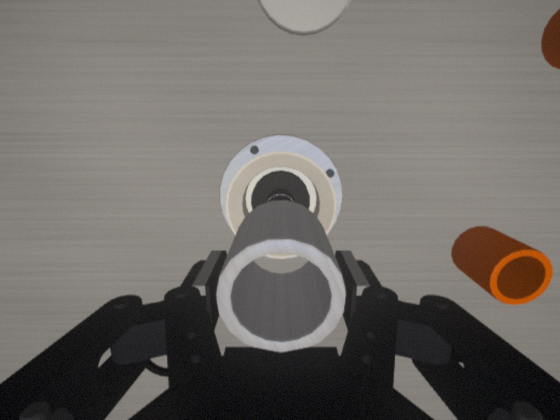

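View pics/w10_c.png

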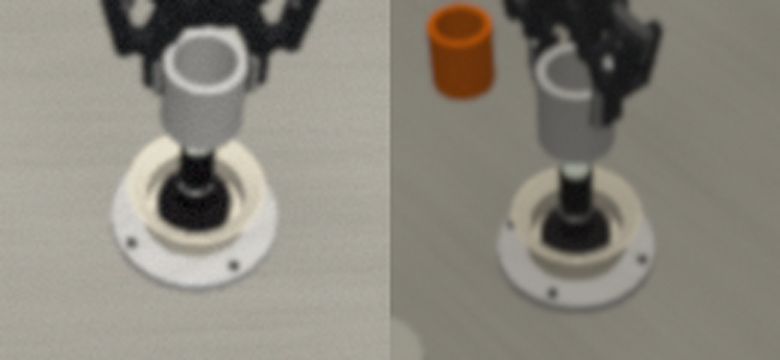

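Tube is aligned over the barrel in all three views. I lower it.

Request:
{"op": "carry_out", "data": {"rotation": [[0,0,0],[0,0,0],[0,0,0],[0,0,0],[0,0,0],[0,0,0],[0,0,0],[0,0,0],[0,0,0],[0,0,0]], "translation": [[0,0,-4],[0,0,-12],[0,0,-22],[0,0,-32],[0,0,-42],[0,0,-52],[0,0,-60],[0,0,-66],[0,0,-70],[0,0,-70]], "claw": [1,1,1,1,1,1,1,1,1,1]}}

```text
t: 17.55
tcp_pos: [552.5, 53.1, 112.7]
ee_rot: [[-1.0, -0.0, -0.001], [-0.0, 1.0, 0.0], [0.001, 0.0, -1.0]]
force: [-0.2, 0.4, -1.9]
grip_width: 54.5
```

Request:
{"op": "carry_out", "data": {"rotation": [[0,0,0],[0,0,0],[0,0,0],[0,0,0],[0,0,0],[0,0,0],[0,0,0]], "translation": [[0,0,-7],[0,0,-14],[0,0,-20],[0,0,-24],[0,0,-27],[0,0,-28.5],[0,0,-28.5]], "claw": [1,1,1,1,1,1,1]}}

```text
t: 18.25
tcp_pos: [552.7, 53.1, 84.6]
ee_rot: [[-1.0, -0.0, -0.0], [-0.0, 1.0, 0.0], [0.0, 0.0, -1.0]]
force: [-0.4, -0.8, -1.5]
grip_width: 54.3
```

Request:
{"op": "carry_out", "data": {"rotation": [[0,0,0],[0,0,0],[0,0,0]], "translation": [[0,0,-1],[0,0,-1.5],[0,0,-1.5]], "claw": [1,1,1]}}

```text
t: 18.55
tcp_pos: [553.2, 53.0, 84.2]
ee_rot: [[-1.0, -0.0, 0.001], [-0.0, 1.0, -0.0], [-0.001, -0.0, -1.0]]
force: [-1.2, -0.4, 3.3]
grip_width: 54.0
```

Request:
{"op": "carry_out", "data": {"rotation": [[0,0,0],[0,0,0],[0,0,0],[0,0,0],[0,0,0],[0,0,0],[0,0,0]], "translation": [[0,0,0],[0,0,0],[0,0,0],[0,0,0],[0,0,0],[0,0,0],[0,0,0]], "claw": [0.33,0.28,0.22,0.12,0,0,0]}}

```text
t: 19.25
tcp_pos: [552.8, 53.1, 83.3]
ee_rot: [[-1.0, -0.0, -0.0], [-0.0, 1.0, -0.0], [0.0, -0.0, -1.0]]
force: [-0.3, -0.5, 0.1]
grip_width: 85.4
```

Request:
{"op": "carry_out", "data": {"rotation": [[0,0,0],[0,0,0],[0,0,0],[0,0,0],[0,0,0],[0,0,0],[0,0,0],[0,0,0],[0,0,0],[0,0,0]], "translation": [[0,0,5],[0,0,15],[0,0,35],[0,0,60],[0,0,85],[0,0,110],[-5,0,130],[-10,0,145],[-10,0,150],[-10,0,150]], "claw": [0,0,0,0,0,0,0,0,0,0]}}

```text
t: 20.25
tcp_pos: [543.0, 53.0, 234.2]
ee_rot: [[-1.0, -0.0, 0.002], [-0.0, 1.0, -0.0], [-0.002, -0.0, -1.0]]
force: [0.8, -0.3, -0.3]
grip_width: 85.3
```

```bash
python3 w.py w11; python3 - <<'E'
from h import *
for n in("scene","side"):
    im=imaging.get_image(n); cv2.imwrite(f"pics/w11_{n}.png",im)
a=cv2.imread("pics/w11_scene.png")[180:280,265:375];b=cv2.imread("pics/w11_side.png")[150:250,215:325];w=cv2.imread("pics/w11.png")[130:260,210:353]
w=cv2.resize(w,(110,100))
cv2.imwrite("pics/w11_c.png",cv2.resize(np.hstack([a,b,w]),None,fx=2.4,fy=2.4,interpolation=cv2.INTER_CUBIC))
E
```

```text
20.3 [542.6  53.1 233.1] [[-1.0, -0.0, -0.0], [-0.0, 1.0, 0.0], [0.0, 0.0, -1.0]] 85.05709861950173 [-0.09  0.02  1.92  0.    1.21 -1.66] [ 0.3 -0.  -0.7]
```

View pics/w11_c.png

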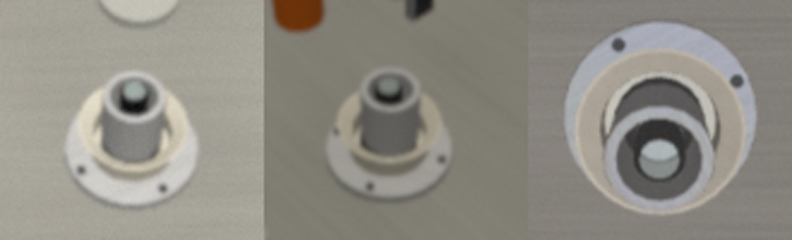

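View pics/w11.png

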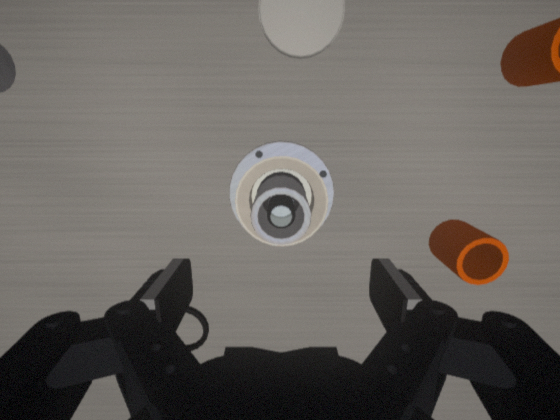

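```bash
python3 - <<'E'
from h import *
import pickle
p=pickle.load(open("w11.pkl","rb"))
print(ray(p,280.5,217,94),ray(p,250.5,217,94)[1]-ray(p,311,217,94)[1])
print(manip.finish_job())
E
```

```text
[554.67986354  52.81575942  94.        ] -55.14670098537893
the job is handed in; nothing more can be done
None
```

The camera port is assembled and handed in at about 20.3 s of the 58 s allowed. The hand-in reports no verdict.

I set the lens flange-first on the cup floor, let go of it, slipped the tall aluminium tube over its barrel and let go of that too. I never went near the short spacer with the tool, but I did not re-measure its position at the end.

- **Lens in the cup:** it read about 0.5 mm from the cup's axis. When I lowered it, the wrist force changed by about 3 N at the expected height.
- **Tube on the flange:** it read about 2 to 3 mm from the cup's axis, against the 12 mm allowed. It made contact about 1 mm above the expected height, and its apparent width of 55 mm (56 mm actual) at the home height fits it being fully down.
- **Upright and clear:** the scene, side and wrist pictures show both parts upright with the barrel inside the tube. The gripper was open and well above them before I handed in.

The position estimates for the tube before picking it up differed by about 4 mm between cameras. I used the wrist camera's value, and the grip then closed on the tube as expected.

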